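# Stack the vial tray on the orbital shaker

### The arm

A 7-joint arm with a two-finger parallel gripper is mounted at the origin on the work surface. World frame = base frame: x ahead of the robot, y to its left, z up, the work surface at z = 0. Lengths are in m, angles in rad, forces in N, time in s.
With the tool pointing down it reaches from about 0.375 to 0.925 m from the base axis. Payload 3.1 kg.
Tool frame: the origin (TCP) lies on the centre line of the jaws, within the pads' length; the fingertips stand 25 mm ahead of it and the grasp point (between the pads) lies 6 mm ahead of it (manip.finger_overhang is the z of the fingertips in the tool frame, in m); z points along the fingers, x is the direction in which the jaws open and shut, and the axes are right-handed (so a half turn about z gives the same grasp; the last joint's range is limited). The gripper opens to 85 mm and grips with 20 to 120 N. Pads are 22 mm wide; open, the fingers measure 114 mm over their backs; the gripper's body (76 mm by 85 mm) begins 54 mm behind the grasp point. The pads swing forward as they close: fully open they stand 13 mm farther back than shut.
Start: joints at [1.207, 0.383, 0.044, 1.598, -0.018, 1.161, -0.05], TCP at [0.171, -0.627, 0.256] pointing down, gripper open.
Joint ranges: [-2.61, 2.61], [-0.41, 2.15], [-1.48, 1.57], [0, 2.5], [-1.57, 4.71], [0.05, 1.97], [-2.85, 2.85]. Speed limits (rad/s): [2.79, 2.79, 3.14, 3.14, 3.14, 3.14, 3.14].

### API

Orientations are given as a unit quaternion [x, y, z, w].
In Python, from workcell import manip, cams, job gives the robot as it stands. The module is installed in compiled form; this text tells all that it offers.
- The arm moves only by the tool arm_command, never from a script. Its argument "increments" is a list of rows, each a list of 3 entries, a list of its own where there are three numbers: the shift along the tool's x, y, z in mm, then the turn, a rotation vector about the tool's x, y, z in degrees, then the opening, from 0 (shut) to 1 (fully open). A call has 1 to 12 rows; each row shifts and turns the commanded pose from where the row before left it, along the tool's axes as they then stand; what a row does not reach is not made up. A row lasts 1/8 s, in which the tool goes at most 62.5 mm and 10.7 degrees, less where a joint would pass 70% of its speed; a pose out of reach is approached as far as the arm can. A call with a gripper value outside its range is refused whole. The fingers move at their own pace and stop on an object; "force" is the grip in N (left out, the last holds). Time passes only in rows, so rows that do not move let the fingers close. It gives the time, the measured TCP pose, the force and the opening at its end, in the units of the state.
- manip.sense(): the state, without advancing time (a new reading comes with each control period).
- cams.get_image(name): name is "side" or "top" or "wrist"; returns a dict with "image" (400x640x3 uint8, red, green, blue), "camera_matrix" (3x3 intrinsics, pixels), "origin" and "orientation" of the camera in the world. Camera axes: x right, y up, looking along -z (the intrinsics and any distortion apply to the point x, -y, -z); pixel columns grow to the right and rows downward; lengths in m; the calibration is good to about 2 mm. A picture is of the moment at which its call begins. There is no depth.
- job.sign_off(): hands the job in, once; it reports no verdict.
The state is a dict: "t": time; "qpos": joint angles; "joint_velocities": joint speeds; "effort": joint torques, N m; "tool_pos": TCP position; "tcp_rot": TCP orientation; "wrist_force": force on the tool from outside, world axes, zero at the start; "wrist_torque": the same for the moment, N m; "finger_gap": finger opening in m.
Only numpy, scipy, OpenCV 4.12 (cv2) and the standard library are available. Lean on these libraries where they do the work, as an engineer would, in place of code of your own. Each camera call takes 0.05 s, during which the arm holds its last target.

### The job

Take the loose vial tray by its handle, keep it level, and stack it on the matching tray that rides on the orbital shaker, so that its four corner lugs drop fully home into the four sockets and it sits flat. The shaker's platform has stopped at an unknown point of its small orbit, so feel for the sockets with light contact: never press or bump hard, do not drop the tray, and leave the other loose things (dishes, jar, beaker, timer) where they stand.

Things in the scene. Friction and masses are not known exactly. Their poses are not given: they have to be found in the camera images.
- tray: Loose white tray of vials standing on the bench on four corner lugs, 0.35 to 0.6 kg, 180 (its x) x 130 (its y) mm. Origin: centre of the plane of the lug feet, z up. Floor underside at z = 14 mm, walls up to 36 mm, capped vials along both long sides (y = +-40 mm) up to 62 mm. Same when turned half a turn.
- handle (a point): Middle of the tray's handle: a flat-sided white bar along the tray's x above its middle (x = y = 0), centre 92 mm above the lug feet; 102 mm long, 12 mm thick (tray's y), 18 mm high, on two 12 mm posts at x = +-45 mm.
- lug (a point): Foot of one of the tray's four lugs, at x = +70, y = +45 mm of the tray; the others at the other signs. Round, 14 mm in diameter, 14 mm long, slightly tapered to 12.4 mm over the last 3 mm at the foot.
- shaker: Orbital shaker, fixed to the bench: white housing 240 (its x) x 200 (its y) x 46 mm, origin at the centre of its underside, on its vertical axis. Its black platform carries the lower tray (white, 180 x 130 mm, long side along shaker's x; four 40 mm square corner posts with a socket in each top) on springs: rigid below a load of 12 N in all, then yields 1 mm per 2.5 N, at most 6 mm.
- axis_top (a point): Point on the shaker's vertical axis level with the flat post tops (116 mm above the bench). The lower tray's centre always lies 9 mm from this axis, in an unknown direction anywhere on that 9 mm circle (not reported). Platform and tray never turn relative to the housing; the motor holds them against sideways pushes under about 13 N.
- seat (a point): Point on the shaker's axis 102 mm above the bench: height of the tray's origin when its lugs are fully home and its floor rests on the post tops. Sockets: square, 19 x 19 mm, in the middle of the post tops, deeper than the lugs, centres at x = +-70, y = +-45 mm (shaker's directions) from the lower tray's centre.
- dishes: Bystander: stack of three dishes, 62 mm in diameter, 36 mm high; origin at the centre of its underside.
- jar: Bystander: jar 52 mm in diameter, 85 mm high with blue cap; origin at the centre of its underside.
- beaker: Bystander: glass beaker 66 mm in diameter, 80 mm high; origin at the centre of its underside.
- timer: Bystander: flat timer 50 x 60 x 20 mm; origin at the centre of its underside.
There are look-alikes about, which are no part of the job. Leave any purple look-alike of the tray alone.

How it is judged:
On the way, in this order (a step that is already met when the one before it is completed fails the run):
1. the tray has been lifted clear of the bench (height (world z) of tray above 0.06 m), for 0.2 s.
2. the tray's lugs are fully home in the sockets of the shaker's tray (z of tray in the frame of shaker between 0.098 and 0.105 m and horizontal distance between tray and shaker below 0.014 m and angle between tray's own z axis and vertical below 0.03 rad and angle between the x axis of tray and the x axis of shaker, either way round below 0.06 rad), for 0.2 s.
At the end, for the whole second after the job is handed in: The tray rests flat on the shaker's tray with all four lugs home: its origin at most 105 mm (nominally 102) above the shaker's origin and within 14 mm of the shaker's axis, tilted less than 0.03 rad, long sides aligned within 0.06 rad (either way round), at rest and released (all of step 2 and linear speed of tray below 0.02 m/s and angular speed of tray below 0.1 rad/s); the robot touches nothing.
It fails at once if the tray is pressed or bumped on the shaker with more than 40 N (contact force between tray and shaker above 40 N).
It fails at once if the tray is tipped by more than 0.35 rad (angle between tray's own z axis and vertical above 0.35 rad).
It fails at once if a bystander is moved by more than 30 mm or knocked over (distance of any of dishes, jar, beaker, timer from where it was at the start of the episode above 0.03 m or angle between any of dishes, jar, beaker, timer's own z axis and vertical above 0.5 rad).
It also fails if it takes over 64 s, if anything falls off the work surface, if the arm or the gripper's body presses on something with over 40 N, if the wrist force passes 120 N, or if a joint passes its speed limit or range.

## Working session

There is one attempt and no reset: what is moved stays moved. The work goes in short steps, Python scripts to look and compute and a tool call to move; the robot and the scene stay as the last step left them, time stands still between calls to the robot, and variables do not carry over. Pictures are saved under pics/ and viewed, and the job is handed in when it is done.

Besides the shell and the picture viewer there is one more tool, called after "Request:" as name([rows], argument=value, ...), one row to a line, values as JSON. arm_command: Moves the arm, as the interface text tells. Its arguments: {"type":"object","properties":{"increments":{"type":"array","items":{"type":"array"}},"force":{"type":"number"}},"required":["increments"]}

```bash
mkdir -p pics; python3 - <<'E'
from workcell import manip, cams, job
import cv2, numpy as np
s=manip.sense()
for k,v in s.items(): print(k,np.round(v,4))
print(manip.finger_overhang)
import pickle
for n in ["side","top","wrist"]:
    d=cams.get_image(n); pickle.dump(d,open(f'pics/{n}0.pkl','wb'))
    cv2.imwrite(f'pics/{n}0.png',d['image'][:,:,::-1])
    print(n,d.keys(),d['camera_matrix'],d['origin'],d['orientation'])
E
```

```text
t 0.0
qpos [ 1.2072  0.3839  0.0438  1.5996 -0.0179  1.1612 -0.0499]
joint_velocities [ 0.0015  0.0008  0.0012  0.0008  0.0005 -0.0004  0.0002]
effort [-5.00000e-04 -4.33458e+01  1.02410e+00 -2.49515e+01  1.05000e-02
  1.12000e-02  0.00000e+00]
tool_pos [ 0.1705 -0.6263  0.2548]
tcp_rot [ 0.7946 -0.6071 -0.0011 -0.0008]
wrist_force [0.756  0.1857 0.6275]
wrist_torque [-0.0191  0.0256 -0.015 ]
finger_gap 0.0851
0.025
side dict_keys(['image', 'camera_matrix', 'origin', 'orientation']) [[468.24134162   0.         319.88726395]
 [  0.         468.24134162 195.08159453]
 [  0.           0.           1.        ]] [-0.05706673  0.58225493  0.72290308] [-0.17231811  0.40073003  0.82930968 -0.34923826]
top dict_keys(['image', 'camera_matrix', 'origin', 'orientation']) [[517.68629553   0.         308.98625438]
 [  0.         517.68629553 193.3565238 ]
 [  0.           0.           1.        ]] [0.26489417 0.06492935 1.2270742 ] [-0.07679832  0.07620143  0.70493122 -0.70097599]
wrist dict_keys(['image', 'camera_matrix', 'origin', 'orientation']) [[283.93640442   0.         320.4726099 ]
 [  0.         283.93640442 198.50590173]
 [  0.           0.           1.        ]] [ 0.24523784 -0.60533609  0.37289272] [-0.12122065  0.0946615  -0.59987229  0.78517386]
```

View pics/side0.png

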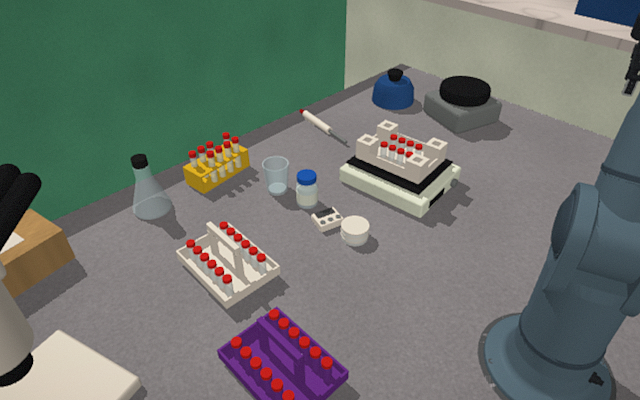

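View pics/top0.png

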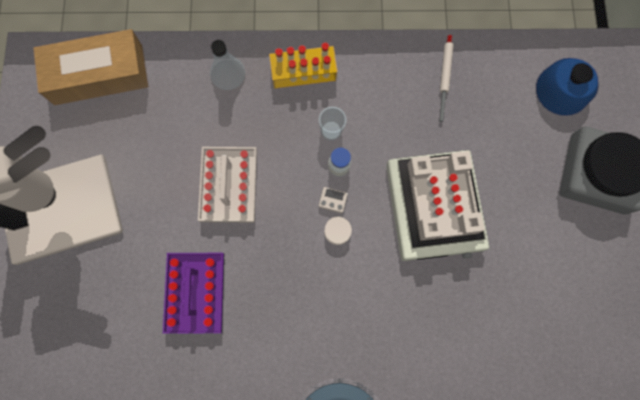

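View pics/wrist0.png

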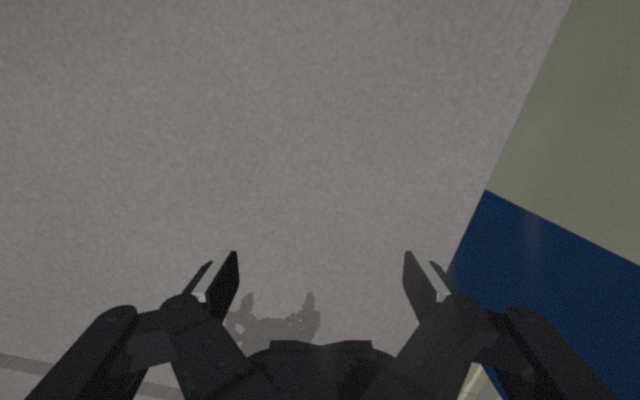

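```bash
python3 - <<'E'
import cv2
t=cv2.imread('pics/top0.png'); s=cv2.imread('pics/side0.png')
def z(im,x0,y0,x1,y1,f,n):
    cv2.imwrite(n,cv2.resize(im[y0:y1,x0:x1],None,fx=f,fy=f,interpolation=cv2.INTER_CUBIC))
z(t,185,135,270,235,6,'pics/t_tray.png')
z(t,380,140,500,270,4.5,'pics/t_shk.png')
z(s,165,205,295,315,6,'pics/s_tray.png')
z(s,330,110,470,220,5,'pics/s_shk.png')
E
```

```text
(no output)
```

View pics/t_tray.png

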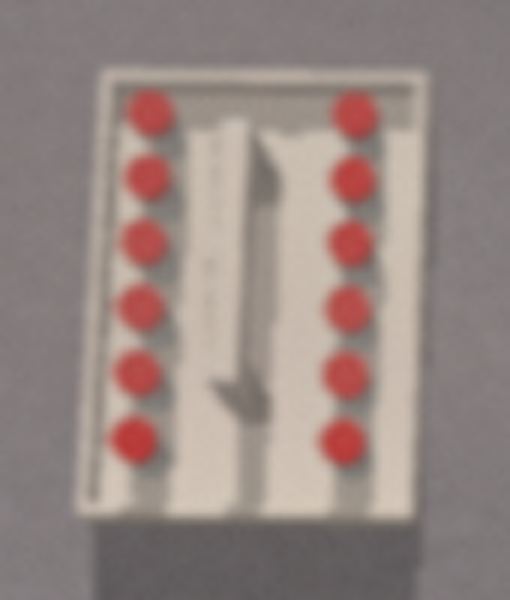

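View pics/t_shk.png

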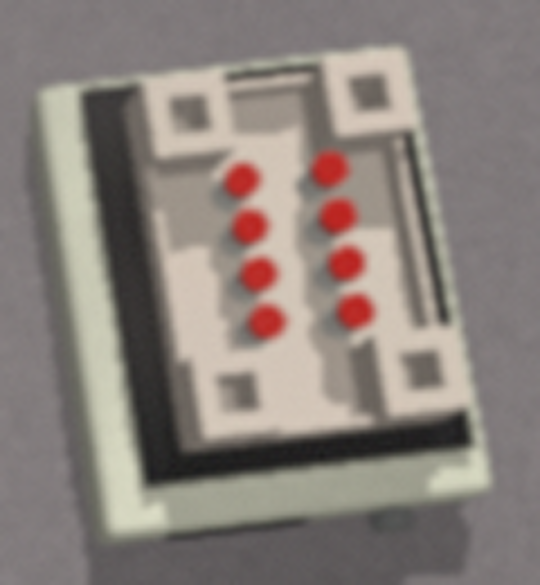

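View pics/s_tray.png

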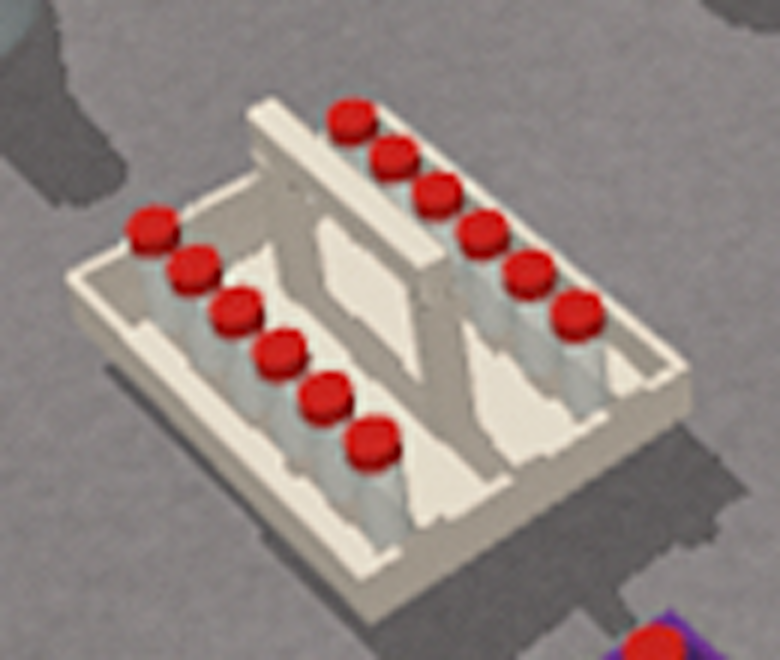

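View pics/s_shk.png

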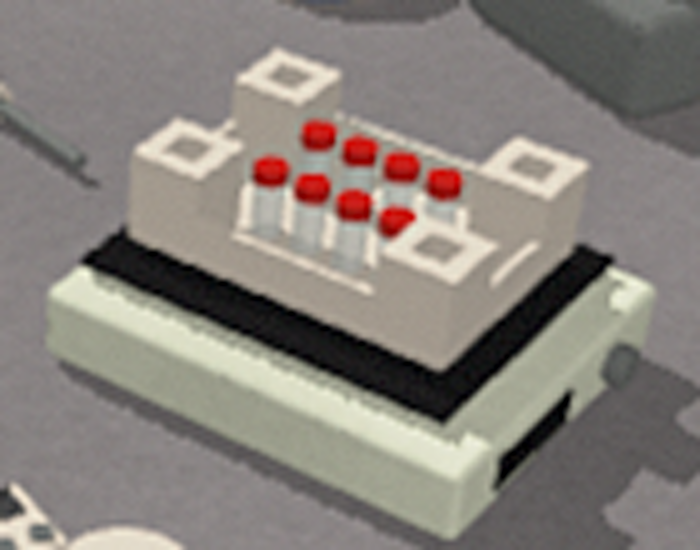

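```bash
cat > h.py <<'E'
import numpy as np, cv2, pickle
from scipy.spatial.transform import Rotation as R
from scipy.optimize import least_squares
def proj(d,P):
    P=np.atleast_2d(P); p=(P-np.array(d['origin']))@R.from_quat(d['orientation']).as_matrix()
    K=d['camera_matrix']; q=np.c_[p[:,0],-p[:,1],-p[:,2]]; q=q/q[:,2:]
    return (q@np.array(K).T)[:,:2]
def back(d,uv,z):
    K=np.array(d['camera_matrix']);v=np.linalg.inv(K)@[uv[0],uv[1],1]
    w=R.from_quat(d['orientation']).as_matrix()@[v[0],-v[1],-v[2]]
    o=np.array(d['origin']); return o+w*(z-o[2])/w[2]
def ld(n): return pickle.load(open(f'pics/{n}.pkl','rb'))
def un(c,f,x0,y0): return np.array([(c[0]+.5)/f-.5+x0,(c[1]+.5)/f-.5+y0])
E
python3 - <<'E'
from h import *
T=ld('top0');S=ld('side0')
tt=lambda c:un(c,6,185,135); st=lambda c:un(c,6,165,205)
ts=lambda c:un(c,4.5,380,140); ss=lambda c:un(c,5,330,110)
print('tray top corners')
for c in [(102,70),(429,72),(78,518),(415,518)]: print(np.round(back(T,tt(c),.036),4))
print('handle top'); 
for c in [(236,120),(228,380)]: print(np.round(back(T,tt(c),.101),4))
print('tray side'); 
for c in [(68,278),(690,368),(365,580)]: print(np.round(back(S,st(c),.036),4))
for c in [(258,106),(433,258)]: print(np.round(back(S,st(c),.101),4))
print('sockets top FL FR NL NR')
a=[back(T,ts(c),.116) for c in [(190,112),(370,93),(238,393),(423,370)]]
b=[back(S,ss(c),.116) for c in [(190,150),(291,77),(439,247),(533,166)]]
for q in (a,b):
    q=np.array(q);print(np.round(q,4),q.mean(0))
    print(np.linalg.norm(q[0]-q[1]),np.linalg.norm(q[0]-q[2]),np.linalg.norm(q[1]-q[3]),np.linalg.norm(q[2]-q[3]))
print('housing top')
for c in [(40,88),(405,48),(108,535),(490,488)]: print(np.round(back(T,ts(c),.046),4))
for c in [(50,297),(460,475),(655,292)]: print(np.round(back(S,ss(c),.046),4))
E
```

```text
tray top corners
[0.6447 0.3229 0.036 ]
[0.6431 0.1918 0.036 ]
[0.463  0.3251 0.036 ]
[0.4623 0.1942 0.036 ]
handle top
[0.604  0.2574 0.101 ]
[0.5037 0.2574 0.101 ]
tray side
[0.6454 0.3197 0.036 ]
[0.4634 0.1942 0.036 ]
[0.4659 0.3226 0.036 ]
[0.6057 0.257  0.101 ]
[0.5063 0.2581 0.101 ]
sockets top FL FR NL NR
[[ 0.5739 -0.1862  0.116 ]
 [ 0.5831 -0.2758  0.116 ]
 [ 0.4336 -0.2019  0.116 ]
 [ 0.4443 -0.2917  0.116 ]] [ 0.50871435 -0.23889826  0.116     ]
0.09007618234658697 0.1411924321539625 0.13976614984918204 0.0904628867417003
[[ 0.5728 -0.188   0.116 ]
 [ 0.5835 -0.2789  0.116 ]
 [ 0.4355 -0.2056  0.116 ]
 [ 0.4459 -0.2953  0.116 ]] [ 0.50941429 -0.24195145  0.116     ]
0.09145498134350193 0.13847207654798682 0.13859740663499143 0.09028111298127137
housing top
[ 0.6069 -0.1237  0.046 ]
[ 0.6278 -0.3174  0.046 ]
[ 0.3722 -0.149   0.046 ]
[ 0.3949 -0.3437  0.046 ]
[ 0.6022 -0.1214  0.046 ]
[ 0.374  -0.1527  0.046 ]
[ 0.3918 -0.3406  0.046 ]
```

```bash
cat >> h.py <<'E'
def go(s,target,yaw):
    """yaw: world angle of tool x axis (deg). prints yaw turn about tool z and shift in tool axes after turn (tool-down), plus tilt residual"""
    M=R.from_quat(s['tcp_rot']).as_matrix()
    cy=np.degrees(np.arctan2(M[1,0],M[0,0]))
    c,si=np.cos(np.radians(yaw)),np.sin(np.radians(yaw))
    G=np.array([[c,si,0],[si,-c,0],[0,0,-1]]).T
    G=np.c_[[c,si,0],[si,-c,0],[0,0,-1]]
    rv=np.degrees(R.from_matrix(M.T@G).as_rotvec())
    d=(np.array(target)-s['tool_pos'])*1000
    print('t',s['t'],'pos',np.round(s['tool_pos'],4),'toolx yaw',round(cy,2),'rotvec',np.round(rv,2),'shift now-axes',np.round(M.T@d,1),'goal-axes',np.round(G.T@d,1), 'F',np.round(s['wrist_force'],2),'gap',round(s['finger_gap'],4))
E
python3 - <<'E'
from h import *
from workcell import manip
s=manip.sense()
for p in [(0.45,-0.25,0.33),(0.554,0.258,0.30)]:
    for y in (89.3,-90.7): go(s,p,y)
E
```

```text
t 0.15 pos [ 0.1706 -0.6265  0.2552] toolx yaw -74.76 rotvec [-1.7000e-01  3.0000e-02 -1.6406e+02] shift now-axes [-290.  -368.5  -74.3] goal-axes [379.9 274.8 -74.8] F [ 0.01 -0.38 -0.18] gap 0.0853
t 0.15 pos [ 0.1706 -0.6265  0.2552] toolx yaw -74.76 rotvec [ 0.02  0.12 15.94] shift now-axes [-290.  -368.5  -74.3] goal-axes [-379.9 -274.8  -74.8] F [ 0.01 -0.38 -0.18] gap 0.0853
t 0.15 pos [ 0.1706 -0.6265  0.2552] toolx yaw -74.76 rotvec [-1.7000e-01  3.0000e-02 -1.6406e+02] shift now-axes [-752.7 -602.4  -43.3] goal-axes [889.1 372.6 -44.8] F [ 0.01 -0.38 -0.18] gap 0.0853
t 0.15 pos [ 0.1706 -0.6265  0.2552] toolx yaw -74.76 rotvec [ 0.02  0.12 15.94] shift now-axes [-752.7 -602.4  -43.3] goal-axes [-889.1 -372.6  -44.8] F [ 0.01 -0.38 -0.18] gap 0.0853
```

Request:
arm_command([
  [[0,0,-40],[0,0,8],1],
  [[0,0,-35],[0,0,8],1],
  [[-47,-34,0],[0,0,0],1],
  [[-47,-34,0],[0,0,0],1],
  [[-47,-34,0],[0,0,0],1],
  [[-47,-34,0],[0,0,0],1],
  [[-47,-34,0],[0,0,0],1],
  [[-47,-34,0],[0,0,0],1],
  [[-47,-34,0],[0,0,0],1],
  [[-47,-34,0],[0,0,0],1],
  [[0,0,0],[0,0,0],1],
])

```text
t: 1.52
tool_pos: [0.4512, -0.2484, 0.3313]
tcp_rot: [-0.707, 0.708, 0.0, 0.001]
wrist_force: [-0.2, -1.0, -0.1]
finger_gap: 0.0852
```

```bash
python3 - <<'E'
from h import *
from workcell import manip,cams
s=manip.sense(); print(np.round(s['qpos'],2))
d=cams.get_image('wrist');pickle.dump(d,open('pics/wrist1.pkl','wb'));cv2.imwrite('pics/wrist1.png',d['image'][:,:,::-1])
go(manip.sense(),(0.554,0.258,0.30),-90.7)
E
```

```text
[ 0.67  0.08 -0.25  1.82  0.02  1.25 -1.16]
t 1.575 pos [ 0.4491 -0.252   0.3311] toolx yaw -90.39 rotvec [0.02 0.02 0.31] shift now-axes [-510.7 -101.4   31.2] goal-axes [-511.2  -98.6   31.1] F [-0.55 -0.59  0.58] gap 0.0859
```

View pics/wrist1.png

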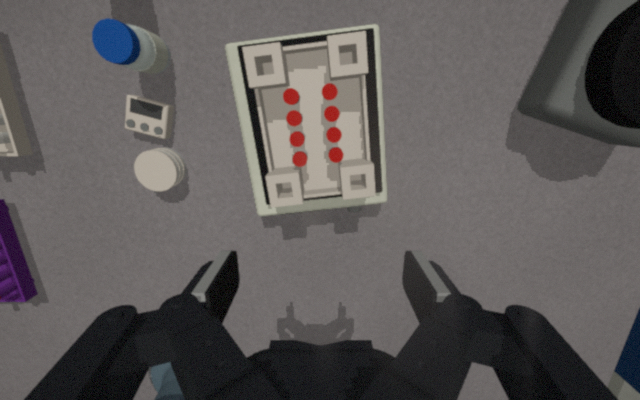

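```bash
python3 - <<'E'
from h import *
t=cv2.imread('pics/wrist1.png')
cv2.imwrite('pics/w1a.png',cv2.resize(t[25:105,235:385],None,fx=5,fy=5,interpolation=cv2.INTER_CUBIC))
cv2.imwrite('pics/w1b.png',cv2.resize(t[150:225,245:395],None,fx=5,fy=5,interpolation=cv2.INTER_CUBIC))
E
```

```text
(no output)
```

View pics/w1a.png

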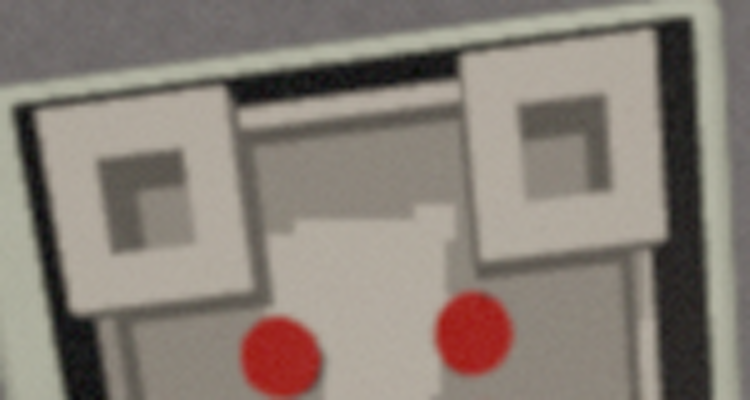

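View pics/w1b.png

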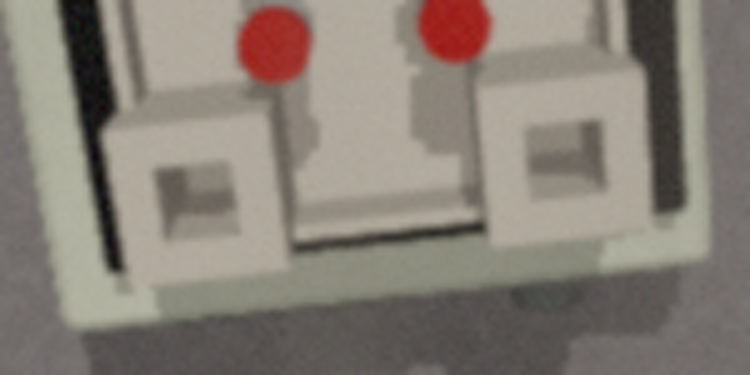

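```bash
python3 - <<'E'
from h import *
W=ld('wrist1')
a=lambda c:un(c,5,235,25); b=lambda c:un(c,5,245,150)
q=np.array([back(W,a((146,202)),.116),back(W,a((565,147)),.116),back(W,b((199,200)),.116),back(W,b((567,159)),.116)])
print(np.round(q,4),q.mean(0))
T=ld('top0');S=ld('side0')
def fit(q):
    m=np.array([[70,45],[70,-45],[-70,45],[-70,-45]])/1000
    f=lambda p:(np.c_[p[0]+m[:,0]*np.cos(p[2])-m[:,1]*np.sin(p[2]),p[1]+m[:,0]*np.sin(p[2])+m[:,1]*np.cos(p[2])]-q[:,:2]).ravel()
    r=least_squares(f,[.5,-.24,.1]);print(r.x[:2],np.degrees(r.x[2]),'res',np.round(r.fun*1000,1))
fit(q)
ts=lambda c:un(c,4.5,380,140); ss=lambda c:un(c,5,330,110)
fit(np.array([back(T,ts(c),.116) for c in [(190,112),(370,93),(238,393),(423,370)]]))
fit(np.array([back(S,ss(c),.116) for c in [(190,150),(291,77),(439,247),(533,166)]]))
h=np.array([back(W,b(c),.046) for c in [(70,328),(708,258)]]+[back(W,un((226,46),1,0,0),.046),back(W,un((377,25),1,0,0),.046)]);print(h,h.mean(0))
E
```

```text
[[ 0.5727 -0.1862  0.116 ]
 [ 0.5832 -0.2757  0.116 ]
 [ 0.4339 -0.2027  0.116 ]
 [ 0.4441 -0.2921  0.116 ]] [ 0.50848798 -0.2391989   0.116     ]
[ 0.50848798 -0.2391989 ] 6.698167697364425 res [ 0.  -0.1  0.1  0.  -0.2  0.1  0.1  0. ]
[ 0.50871435 -0.23889826] 6.4416947805388665 res [-0.7 -0.2  0.2  0.   0.5 -0.1 -0.1  0.3]
[ 0.50941429 -0.24195145] 6.9250896227025525 res [ 0.7 -0.8  0.8  0.7 -1.  -0.1 -0.5  0.2]
[[ 0.37370674 -0.15238497  0.046     ]
 [ 0.39596596 -0.34461014  0.046     ]
 [ 0.60422686 -0.12644139  0.046     ]
 [ 0.62725328 -0.31734848  0.046     ]] [ 0.50028821 -0.23519625  0.046     ]
```

Request:
arm_command([
  [[-57,0,0],[0,0,0],1],
  [[-57,0,0],[0,0,0],1],
  [[-57,0,0],[0,0,0],1],
  [[-57,0,0],[0,0,0],1],
  [[-57,0,0],[0,0,0],1],
  [[-57,0,0],[0,0,0],1],
  [[-57,0,0],[0,0,0],1],
  [[-57,0,0],[0,0,0],1],
  [[-54,0,0],[0,0,0],1],
  [[0,0,0],[0,0,0],1],
  [[0,0,0],[0,0,0],1],
])

```text
t: 2.95
tool_pos: [0.4554, 0.2529, 0.3307]
tcp_rot: [-0.701, 0.713, -0.0, -0.001]
wrist_force: [0.6, -0.9, 0.1]
finger_gap: 0.0852
```

```bash
python3 - <<'E'
from h import *
from workcell import manip,cams
s=manip.sense(); print(np.round(s['qpos'],2))
d=cams.get_image('wrist');pickle.dump(d,open('pics/wrist2.pkl','wb'));cv2.imwrite('pics/wrist2.png',d['image'][:,:,::-1])
go(manip.sense(),(0.554,0.258,0.20),-90.7)
E
```

```text
[ 0.13  0.14 -0.77  1.78  0.1   1.26 -2.26]
t 3.0 pos [0.4556 0.2522 0.3307] toolx yaw -91.01 rotvec [ 0.03 -0.11 -0.31] shift now-axes [ -7.8 -98.3 130.6] goal-axes [ -7.  -98.3 130.7] F [-0.25 -0.31  0.36] gap 0.0857
```

View pics/wrist2.png

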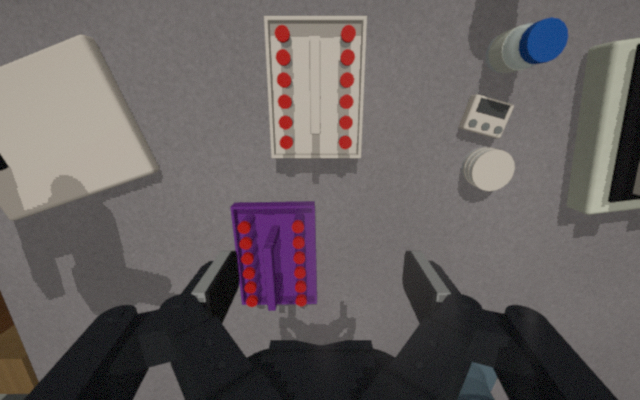

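```bash
python3 - <<'E'
from h import *
t=cv2.imread('pics/wrist2.png')
cv2.imwrite('pics/w2a.png',cv2.resize(t[10:165,255:375],None,fx=3.8,fy=3.8,interpolation=cv2.INTER_CUBIC))
E
```

```text
(no output)
```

View pics/w2a.png

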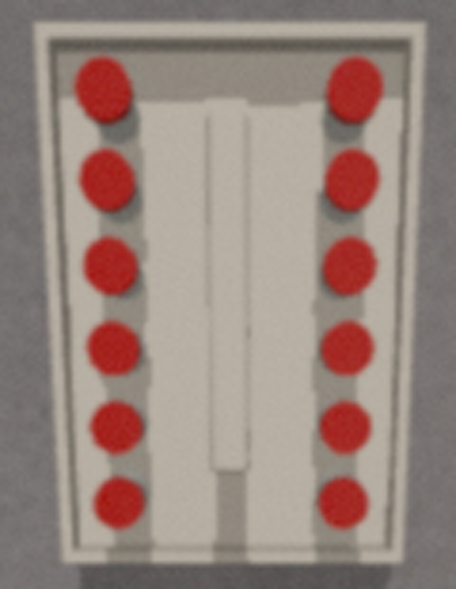

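```bash
python3 - <<'E'
from h import *
W=ld('wrist2');a=lambda c:un(c,3.8,255,10)
q=np.array([back(W,a(c),.036) for c in [(34,23),(426,23),(64,562),(403,562)]]);print(np.round(q,4),q.mean(0))
h=np.array([back(W,a(c),.101) for c in [(228,100),(230,469)]]);print(np.round(h,4),h.mean(0))
m=np.array([[90,65],[90,-65],[-90,65],[-90,-65]])/1000
f=lambda p:(np.c_[p[0]+m[:,0]*np.cos(p[2])-m[:,1]*np.sin(p[2]),p[1]+m[:,0]*np.sin(p[2])+m[:,1]*np.cos(p[2])]-q[:,:2]).ravel()
r=least_squares(f,[.5,.24,0]);print(r.x[:2],np.degrees(r.x[2]),'res',np.round(r.fun*1000,1))
E
```

```text
[[0.6448 0.3225 0.036 ]
 [0.6427 0.192  0.036 ]
 [0.4648 0.3249 0.036 ]
 [0.4626 0.1948 0.036 ]] [0.55374781 0.25855035 0.036     ]
[[0.6071 0.2575 0.101 ]
 [0.504  0.2592 0.101 ]] [0.55558447 0.25837424 0.101     ]
[0.55374781 0.25855035] -0.8736344961169253 res [-0.1 -0.3  0.   0.2 -0.1  0.   0.1  0.1]
```

Request:
arm_command([
  [[-4,-50,30],[0,0,0],1],
  [[-3,-48,40],[0,0,0],1],
  [[0,0,50],[0,0,0],1],
  [[0,0,20],[0,0,0],1],
  [[0,0,0],[0,0,0],1],
  [[0,0,0],[0,0,0],1],
  [[0,0,0],[0,0,0],1],
])

```text
t: 3.88
tool_pos: [0.5538, 0.2617, 0.1941]
tcp_rot: [-0.702, 0.712, -0.001, 0.002]
wrist_force: [-0.1, -0.3, 0.9]
finger_gap: 0.0854
```

```bash
python3 - <<'E'
from h import *
from workcell import manip,cams
s=manip.sense(); print(np.round(s['qpos'],2))
go(s,(0.5545,0.2585,0.098),-90.85)
E
```

```text
[ 0.04  0.46 -0.69  1.72  0.33  1.07 -2.35]
t 3.875 pos [0.5538 0.2617 0.1941] toolx yaw -90.75 rotvec [-0.26  0.09  0.1 ] shift now-axes [ 3.3 -0.3 96.1] goal-axes [ 3.2 -0.8 96.1] F [-0.07 -0.35  0.87] gap 0.0854
```

Request:
arm_command([
  [[3,0,20],[0,0,0],1],
  [[0,0,30],[0,0,0],1],
  [[0,0,30],[0,0,0],1],
  [[0,0,16],[0,0,0],1],
  [[0,0,0],[0,0,0],1],
  [[0,0,0],[0,0,0],1],
  [[0,0,0],[0,0,0],1],
])

```text
t: 4.75
tool_pos: [0.5536, 0.2584, 0.0968]
tcp_rot: [-0.702, 0.712, -0.0, 0.001]
wrist_force: [0.3, -0.2, -0.3]
finger_gap: 0.0857
```

```bash
python3 - <<'E'
from h import *
from workcell import manip,cams
s=manip.sense()
go(s,(0.5545,0.2585,0.098),-90.85)
for n in ['wrist','side']:
    d=cams.get_image(n);cv2.imwrite(f'pics/{n}3.png',d['image'][:,:,::-1])
i=cv2.imread('pics/side3.png')[180:320,150:310];cv2.imwrite('pics/side3z.png',cv2.resize(i,None,fx=4,fy=4))
E
```

```text
t 4.75 pos [0.5536 0.2584 0.0968] toolx yaw -90.77 rotvec [-0.15  0.07  0.08] shift now-axes [-0.1 -0.9 -1.2] goal-axes [-0.1 -0.9 -1.2] F [ 0.3  -0.17 -0.3 ] gap 0.0857
```

View pics/wrist3.png

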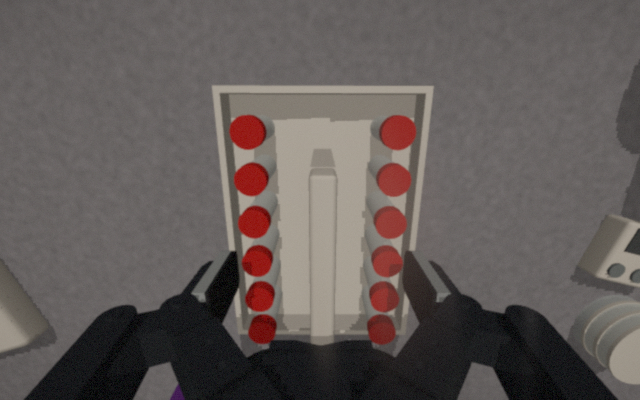

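View pics/side3z.png

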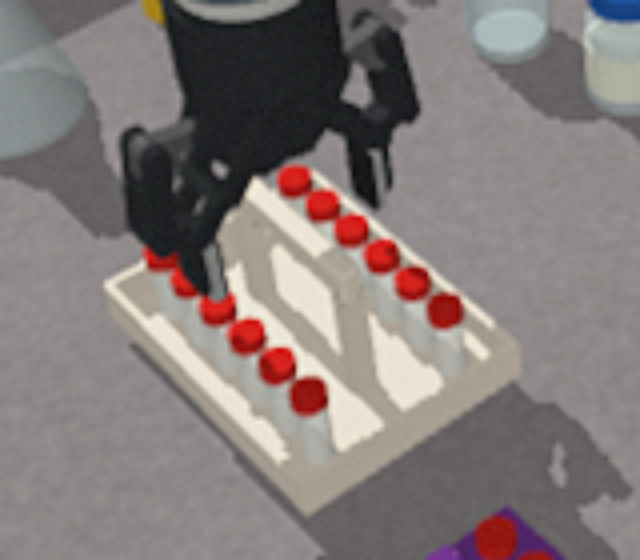

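Request:
arm_command([
  [[0,-1,-1],[0,0,0],0],
  [[0,0,0],[0,0,0],0],
  [[0,0,0],[0,0,0],0],
  [[0,0,0],[0,0,0],0],
  [[0,0,0],[0,0,0],0],
  [[0,0,0],[0,0,0],0],
  [[0,0,0],[0,0,0],0],
  [[0,0,0],[0,0,0],0],
], force=70)

```text
t: 5.85
tool_pos: [0.5537, 0.2579, 0.0964]
tcp_rot: [-0.702, 0.712, -0.0, 0.0]
wrist_force: [-0.7, 0.0, 0.9]
finger_gap: 0.0112
```

```bash
python3 - <<'E'
from h import *
from workcell import manip,cams
s=manip.sense(); print(s['wrist_torque'])
go(s,(0.5545,0.2585,0.098),-90.85)
E
```

```text
[0.04365804 0.03059744 0.02152923]
t 5.85 pos [0.5537 0.2579 0.0964] toolx yaw -90.77 rotvec [-0.01  0.01  0.08] shift now-axes [-0.7 -0.8 -1.6] goal-axes [-0.7 -0.8 -1.6] F [-0.66  0.02  0.86] gap 0.0112
```

Gripped (gap 11.2 mm ≈ 12). Lift.

Request:
arm_command([
  [[0,0,-5],[0,0,0],0],
  [[0,0,-10],[0,0,0],0],
  [[0,0,-20],[0,0,0],0],
  [[0,0,-30],[0,0,0],0],
  [[0,0,-40],[0,0,0],0],
  [[0,0,-40],[0,0,0],0],
  [[0,0,-40],[0,0,0],0],
  [[0,0,-30],[0,0,0],0],
  [[0,0,-10],[0,0,0],0],
  [[0,0,0],[0,0,0],0],
  [[0,0,0],[0,0,0],0],
  [[0,0,0],[0,0,0],0],
])

```text
t: 7.35
tool_pos: [0.5529, 0.2572, 0.3194]
tcp_rot: [-0.702, 0.712, 0.001, -0.002]
wrist_force: [-0.2, -0.2, -5.0]
finger_gap: 0.0109
```

```bash
python3 - <<'E'
from h import *
from workcell import manip,cams
s=manip.sense(); print(s['wrist_torque'])
for n in ['wrist','side']:
    d=cams.get_image(n);cv2.imwrite(f'pics/{n}4.png',d['image'][:,:,::-1])
    pickle.dump(d,open(f'pics/{n}4.pkl','wb'))
go(s,(0.509,-0.2395,0.321),-83.3)
E
```

```text
[ 0.03251512 -0.01458734  0.02427565]
t 7.35 pos [0.5529 0.2572 0.3194] toolx yaw -90.77 rotvec [ 0.18 -0.06 -7.47] shift now-axes [497.2  37.2  -0.8] goal-axes [488.1 101.5  -1.6] F [-0.25 -0.19 -4.98] gap 0.0109
```

View pics/wrist4.png

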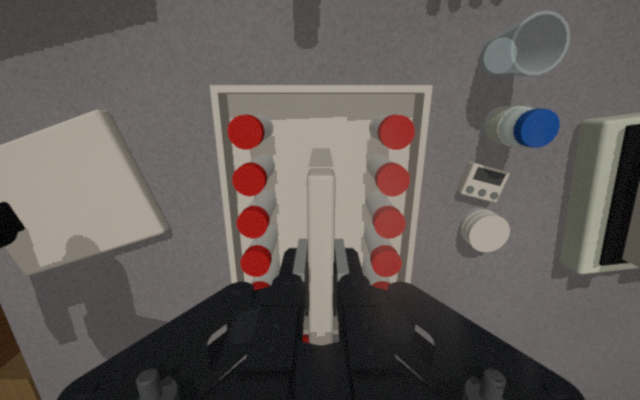

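View pics/side4.png

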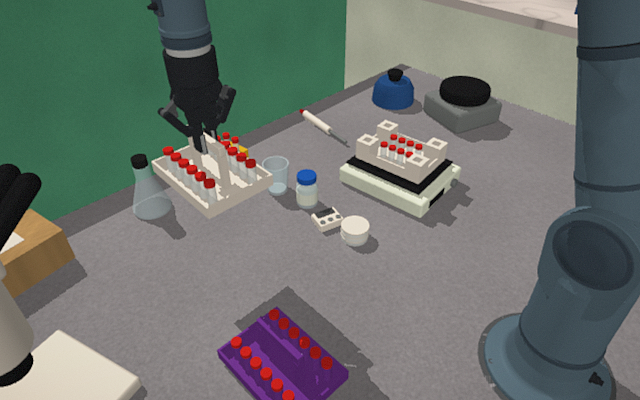

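Request:
arm_command([
  [[0,0,0],[0,0,-2],0],
  [[0,0,0],[0,0,-3.5],0],
  [[0,0,0],[0,0,-2],0],
  [[15,3,0],[0,0,0],0],
  [[30,6,0],[0,0,0],0],
  [[40,8,0],[0,0,0],0],
  [[40,8,0],[0,0,0],0],
  [[40,8,0],[0,0,0],0],
  [[40,8,0],[0,0,0],0],
  [[40,8,0],[0,0,0],0],
  [[40,8,0],[0,0,0],0],
  [[40,8,0],[0,0,0],0],
])

```text
t: 8.95
tool_pos: [0.5263, -0.075, 0.3216]
tcp_rot: [0.747, -0.665, 0.0, 0.0]
wrist_force: [0.2, -0.5, -4.5]
finger_gap: 0.0114
```

Request:
arm_command([
  [[40,8,0],[0,0,0],0],
  [[40,9,0],[0,0,0],0],
  [[40,9,0],[0,0,0],0],
  [[28,6,0],[0,0,0],0],
  [[12,4,0],[0,0,0],0],
  [[3,0,0],[0,0,0],0],
  [[0,0,0],[0,0,0],0],
  [[0,0,0],[0,0,0],0],
  [[0,0,0],[0,0,0],0],
  [[0,0,0],[0,0,0],0],
  [[0,0,0],[0,0,0],0],
])

```text
t: 10.32
tool_pos: [0.5105, -0.2385, 0.3213]
tcp_rot: [0.747, -0.664, -0.0, -0.0]
wrist_force: [0.5, 1.2, -3.9]
finger_gap: 0.0112
```

```bash
python3 - <<'E'
from h import *
from workcell import manip,cams
s=manip.sense(); print(s['wrist_torque'],np.round(s['qpos'],2))
for n in ['wrist','side','top']:
    d=cams.get_image(n);cv2.imwrite(f'pics/{n}5.png',d['image'][:,:,::-1])
    pickle.dump(d,open(f'pics/{n}5.pkl','wb'))
go(s,(0.509,-0.2395,0.321),-83.3)
E
```

```text
[-0.01150668 -0.02244398  0.0180374 ] [ 0.79  0.2  -0.49  1.71  0.1   1.25 -1.17]
t 10.325 pos [ 0.5105 -0.2385  0.3213] toolx yaw -83.26 rotvec [0.   0.   0.04] shift now-axes [0.8 1.6 0.3] goal-axes [0.8 1.6 0.3] F [ 0.52  1.23 -3.89] gap 0.0112
```

View pics/wrist5.png

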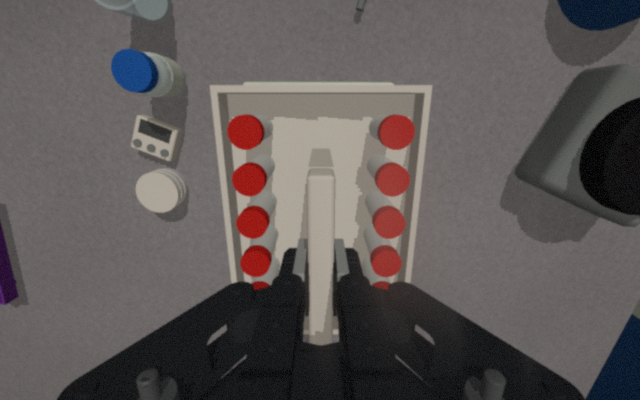

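View pics/side5.png

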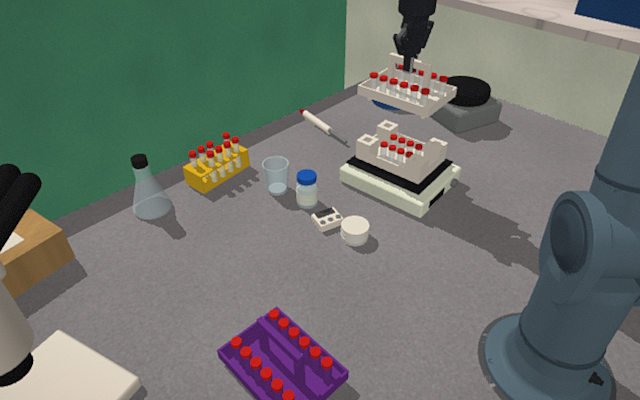

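View pics/top5.png

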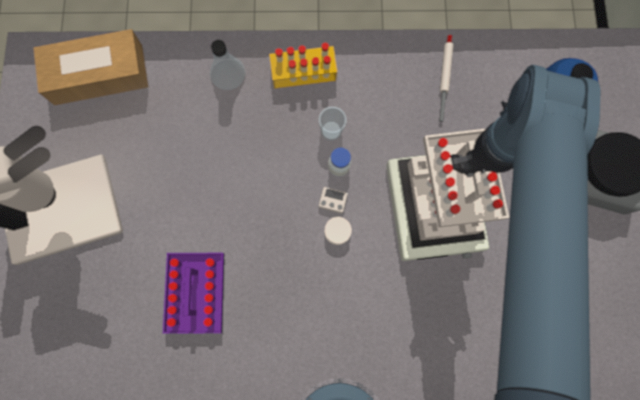

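```bash
python3 - <<'E'
from h import *
t=cv2.imread('pics/wrist5.png');cv2.imwrite('pics/w5z.png',cv2.resize(t[75:120,200:445],None,fx=3.2,fy=3.2,interpolation=cv2.INTER_CUBIC))
t=cv2.imread('pics/top5.png');cv2.imwrite('pics/t5z.png',cv2.resize(t[120:235,415:515],None,fx=5,fy=5,interpolation=cv2.INTER_CUBIC))
E
```

```text
(no output)
```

View pics/w5z.png

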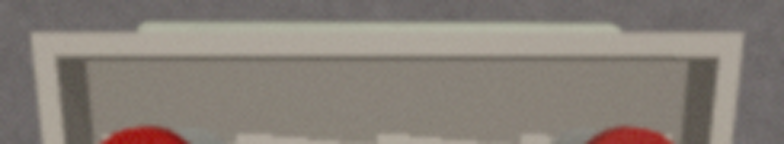

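View pics/t5z.png

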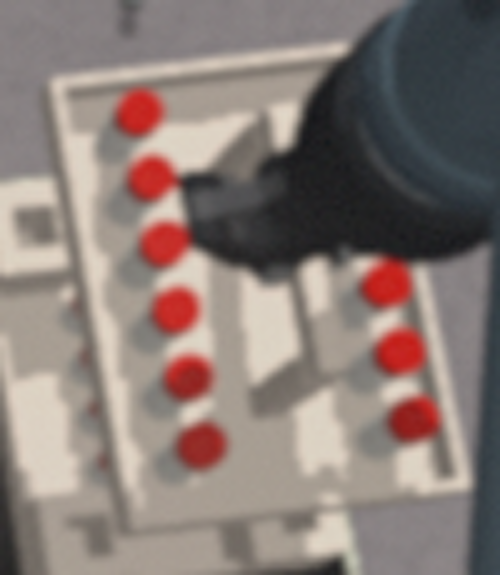

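```bash
python3 - <<'E'
from h import *
W=ld('wrist5');T=ld('top5')
z=.3213-.0964+.036
y=np.radians(6.74);X=np.array([np.cos(y),np.sin(y)]);Y=np.array([-np.sin(y),np.cos(y)])
c=np.array([.5105,-.2385])
for nm,p in [('wFL',back(W,un((31,32),3.2,200,75),z)),('wFR',back(W,un((744,32),3.2,200,75),z)),
 ('tFL',back(T,un((48,82),5,415,120),z)),('tNL',back(T,un((127,532),5,415,120),z)),('tNR',back(T,un((470,488),5,415,120),z))]:
    d=(p[:2]-c)*1000; print(nm,np.round(p,4),'tray-frame rel TCP',np.round([d@X,d@Y],1))
E
```

```text
wFL [ 0.5926 -0.1623  0.2609] tray-frame rel TCP [90.5 66. ]
wFR [ 0.6079 -0.2917  0.2609] tray-frame rel TCP [ 90.5 -64.2]
tFL [ 0.5914 -0.1611  0.2609] tray-frame rel TCP [89.4 67.4]
tNL [ 0.4133 -0.1813  0.2609] tray-frame rel TCP [-89.8  68.2]
tNR [ 0.4294 -0.312   0.2609] tray-frame rel TCP [-89.2 -63.5]
```

Request:
arm_command([
  [[2,2,10],[0,0,0],0],
  [[0,0,20],[0,0,0],0],
  [[0,0,25],[0,0,0],0],
  [[0,0,20],[0,0,0],0],
  [[0,0,12],[0,0,0],0],
  [[0,0,5],[0,0,0],0],
  [[0,0,0],[0,0,0],0],
  [[0,0,0],[0,0,0],0],
  [[0,0,0],[0,0,0],0],
  [[0,0,0],[0,0,0],0],
  [[0,0,0],[0,0,0],0],
])

```text
t: 11.85
tool_pos: [0.5088, -0.241, 0.2295]
tcp_rot: [0.747, -0.664, 0.0, -0.0]
wrist_force: [0.1, -0.6, -4.1]
finger_gap: 0.0108
```

```bash
python3 - <<'E'
from h import *
from workcell import manip,cams
s=manip.sense(); print(s['wrist_torque'])
for n in ['side','top']:
    d=cams.get_image(n);cv2.imwrite(f'pics/{n}6.png',d['image'][:,:,::-1])
    pickle.dump(d,open(f'pics/{n}6.pkl','wb'))
    i=cv2.imread(f'pics/{n}6.png'); i=i[90:220,320:480] if n=='side' else i[130:270,380:510]
    cv2.imwrite(f'pics/{n}6z.png',cv2.resize(i,None,fx=4.2,fy=4.2,interpolation=cv2.INTER_CUBIC))
go(s,(0.5085,-0.2405,0.2124),-83.3)
E
```

```text
[-0.03160895  0.01770863 -0.04240158]
t 11.85 pos [ 0.5088 -0.241   0.2295] toolx yaw -83.27 rotvec [-0.01 -0.01  0.03] shift now-axes [-0.5  0.3 17.1] goal-axes [-0.5  0.3 17.1] F [ 0.08 -0.61 -4.11] gap 0.0108
```

View pics/side6z.png

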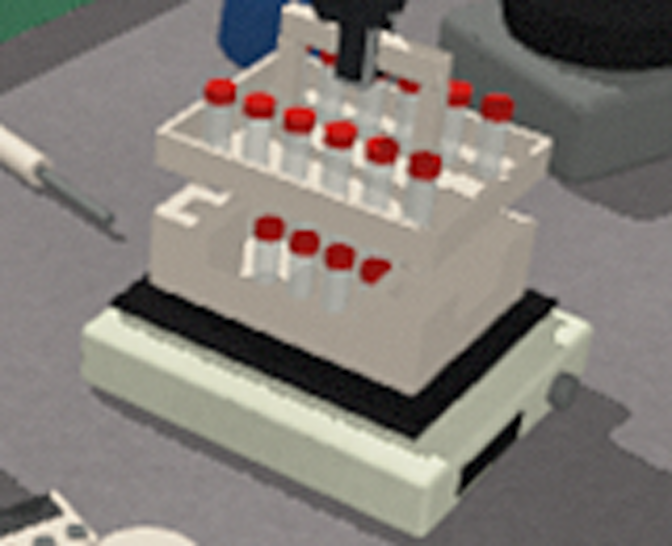

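View pics/top6z.png

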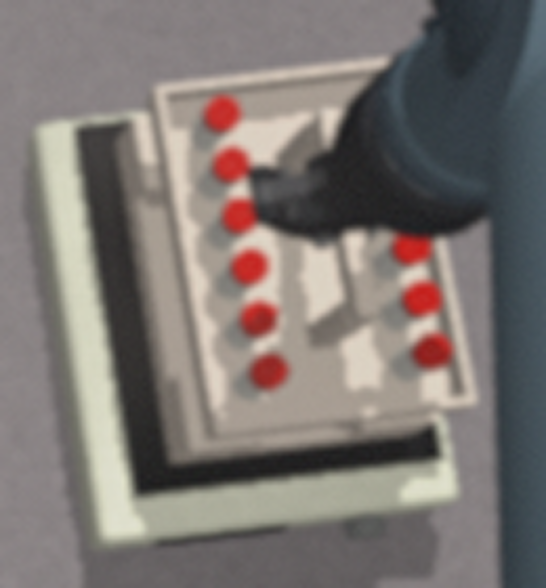

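Request:
arm_command([
  [[-0.5,0,5],[0,0,0],0],
  [[0,0,5],[0,0,0],0],
  [[0,0,3],[0,0,0],0],
  [[0,0,2],[0,0,0],0],
  [[0,0,1],[0,0,0],0],
  [[0,0,1],[0,0,0],0],
  [[0,0,1],[0,0,0],0],
  [[0,0,0],[0,0,0],0],
  [[0,0,0],[0,0,0],0],
])

```text
t: 13.08
tool_pos: [0.5087, -0.2405, 0.2114]
tcp_rot: [0.747, -0.664, 0.0, -0.0]
wrist_force: [-0.2, -0.7, -3.9]
finger_gap: 0.0106
```

```bash
python3 - <<'E'
from h import *
from workcell import manip,cams
s=manip.sense(); print(s['wrist_torque'])
go(s,(0.5085,-0.2405,0.2124),-83.3)
E
```

```text
[-0.01580979  0.00281198  0.00274524]
t 13.075 pos [ 0.5087 -0.2405  0.2114] toolx yaw -83.27 rotvec [-0.01 -0.    0.03] shift now-axes [ 0.   0.2 -1. ] goal-axes [ 0.   0.2 -1. ] F [-0.17 -0.67 -3.88] gap 0.0106
```

No contact yet; continue gently.

Request:
arm_command([
  [[0,0,1],[0,0,0],0],
  [[0,0,1],[0,0,0],0],
  [[0,0,1],[0,0,0],0],
  [[0,0,0],[0,0,0],0],
  [[0,0,0],[0,0,0],0],
])

```text
t: 13.7
tool_pos: [0.5087, -0.2404, 0.2083]
tcp_rot: [0.747, -0.664, -0.0, -0.0]
wrist_force: [1.3, 0.2, -4.4]
finger_gap: 0.0109
```

```bash
python3 - <<'E'
from h import *
from workcell import manip,cams
s=manip.sense(); print(s['wrist_torque'])
go(s,(0.5085,-0.2405,0.1984),-83.3)
E
```

```text
[ 0.01348707 -0.05932899  0.00933545]
t 13.7 pos [ 0.5087 -0.2404  0.2083] toolx yaw -83.27 rotvec [-0.    0.    0.03] shift now-axes [0.  0.2 9.9] goal-axes [0.  0.2 9.9] F [ 1.3   0.2  -4.38] gap 0.0109
```

Request:
arm_command([
  [[0,0,1],[0,0,0],0],
  [[0,0,1],[0,0,0],0],
  [[0,0,1],[0,0,0],0],
  [[0,0,1],[0,0,0],0],
  [[0,0,0],[0,0,0],0],
  [[0,0,0],[0,0,0],0],
])

```text
t: 14.45
tool_pos: [0.5087, -0.2404, 0.2043]
tcp_rot: [0.747, -0.664, 0.0, -0.0]
wrist_force: [0.0, 0.5, -4.6]
finger_gap: 0.0112
```

Request:
arm_command([
  [[0,0,1],[0,0,0],0],
  [[0,0,1],[0,0,0],0],
  [[0,0,1],[0,0,0],0],
  [[0,0,1],[0,0,0],0],
  [[0,0,0],[0,0,0],0],
  [[0,0,0],[0,0,0],0],
])

```text
t: 15.2
tool_pos: [0.5087, -0.2404, 0.2004]
tcp_rot: [0.747, -0.664, 0.0, -0.0]
wrist_force: [-0.3, -0.2, -3.9]
finger_gap: 0.0108
```

```bash
python3 - <<'E'
from h import *
from workcell import manip,cams
s=manip.sense(); print(s['wrist_torque'])
go(s,(0.5085,-0.2405,0.1984),-83.3)
E
```

```text
[-0.03362038 -0.00214967  0.02250022]
t 15.2 pos [ 0.5087 -0.2404  0.2004] toolx yaw -83.27 rotvec [-0.01 -0.    0.03] shift now-axes [0.  0.3 2. ] goal-axes [0.  0.3 2. ] F [-0.32 -0.21 -3.87] gap 0.0108
```

Request:
arm_command([
  [[0,0,0.5],[0,0,0],0],
  [[0,0,0.5],[0,0,0],0],
  [[0,0,0.5],[0,0,0],0],
  [[0,0,0.5],[0,0,0],0],
  [[0,0,0],[0,0,0],0],
  [[0,0,0],[0,0,0],0],
])

```text
t: 15.95
tool_pos: [0.5088, -0.2404, 0.1984]
tcp_rot: [0.747, -0.664, 0.0, -0.0]
wrist_force: [-1.0, 1.2, -3.1]
finger_gap: 0.0111
```

```bash
python3 - <<'E'
from h import *
from workcell import manip,cams
s=manip.sense(); print(s['wrist_torque'])
go(s,(0.5085,-0.2405,0.1984),-83.3)
E
```

```text
[-0.01881409  0.05038579 -0.00989191]
t 15.95 pos [ 0.5088 -0.2404  0.1984] toolx yaw -83.27 rotvec [-0.01 -0.    0.03] shift now-axes [ 0.   0.3 -0. ] goal-axes [ 0.   0.3 -0. ] F [-0.99  1.23 -3.1 ] gap 0.0111
```

Force just starting to unload. A bit further until seated.

Request:
arm_command([
  [[0,0,0.5],[0,0,0],0],
  [[0,0,0],[0,0,0],0],
  [[0,0,0],[0,0,0],0],
])

```text
t: 16.32
tool_pos: [0.5089, -0.2404, 0.1983]
tcp_rot: [0.747, -0.664, 0.0, 0.0]
wrist_force: [-2.1, 1.1, 0.3]
finger_gap: 0.0106
```

Request:
arm_command([
  [[0,0,0.5],[0,0,0],0],
  [[0,0,0],[0,0,0],0],
  [[0,0,0],[0,0,0],0],
])

```text
t: 16.7
tool_pos: [0.509, -0.2405, 0.1983]
tcp_rot: [0.747, -0.664, 0.0, 0.0]
wrist_force: [-3.7, 1.7, 4.6]
finger_gap: 0.0111
```

```bash
python3 - <<'E'
from h import *
from workcell import manip,cams
s=manip.sense(); print(s['wrist_torque'])
go(s,(0.5085,-0.2405,0.1984),-83.3)
for n in ['side','top','wrist']:
    d=cams.get_image(n);cv2.imwrite(f'pics/{n}7.png',d['image'][:,:,::-1])
    i=cv2.imread(f'pics/{n}7.png'); i=i[90:220,320:480] if n=='side' else i[130:270,380:510]
    cv2.imwrite(f'pics/{n}7z.png',cv2.resize(i,None,fx=4.2,fy=4.2,interpolation=cv2.INTER_CUBIC))
go(manip.sense(),(0.5085,-0.2405,0.1984),-83.3)
E
```

```text
[0.31881011 0.80998763 0.01914213]
t 16.7 pos [ 0.509  -0.2405  0.1983] toolx yaw -83.27 rotvec [-0.02 -0.03  0.03] shift now-axes [-0.   0.5 -0.1] goal-axes [-0.   0.5 -0.1] F [-3.69  1.71  4.64] gap 0.0111
t 16.85 pos [ 0.509  -0.2405  0.1983] toolx yaw -83.27 rotvec [-0.02 -0.03  0.03] shift now-axes [-0.   0.5 -0.1] goal-axes [-0.   0.5 -0.1] F [-3.34  1.38  5.1 ] gap 0.0112
```

View pics/side7z.png

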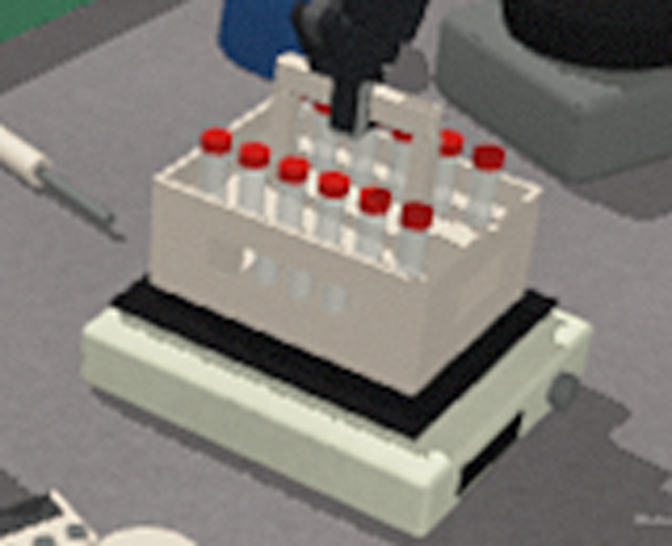

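Request:
arm_command([
  [[0,0,-0.6],[0,0,0],0],
  [[0,0,0],[0,0,0],0],
  [[0,0,0],[0,0,0],0.2],
  [[0,0,0],[0,0,0],0.4],
  [[0,0,0],[0,0,0],0.6],
  [[0,0,0],[0,0,0],0.6],
  [[0,0,0],[0,0,0],0.6],
  [[0,0,0],[0,0,0],0.6],
  [[0,0,0],[0,0,0],0.6],
], force=20)

```text
t: 17.98
tool_pos: [0.5087, -0.2404, 0.1979]
tcp_rot: [0.747, -0.664, 0.0, -0.0]
wrist_force: [-0.8, -0.2, 0.2]
finger_gap: 0.051
```

```bash
python3 - <<'E'
from h import *
from workcell import manip,cams
go(manip.sense(),(0.5085,-0.2405,0.1984),-83.3)
d=cams.get_image('wrist');cv2.imwrite('pics/wrist8.png',d['image'][:,:,::-1])
E
```

```text
t 17.975 pos [ 0.5087 -0.2404  0.1979] toolx yaw -83.27 rotvec [-0.   -0.    0.03] shift now-axes [ 0.   0.2 -0.5] goal-axes [ 0.   0.2 -0.5] F [-0.84 -0.24  0.2 ] gap 0.051
```

View pics/wrist8.png

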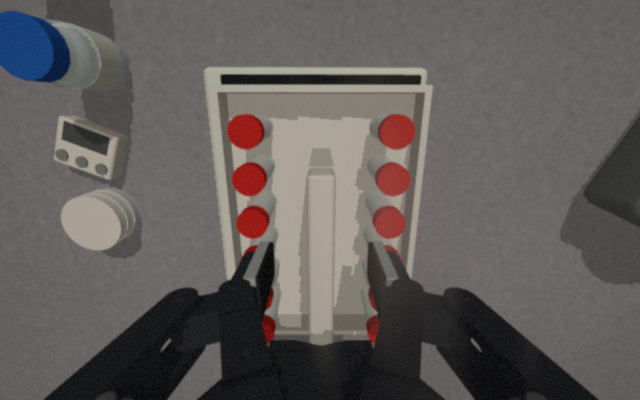

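Fingers are open clear of the handle (columns 255/385 versus handle at 320), with no contact force. Retract straight up.

Request:
arm_command([
  [[0,0,-5],[0,0,0],0.6],
  [[0,0,-10],[0,0,0],0.6],
  [[0,0,-20],[0,0,0],0.6],
  [[0,0,-30],[0,0,0],0.6],
  [[0,0,-30],[0,0,0],0.6],
  [[0,0,-30],[0,0,0],0.6],
  [[0,60,0],[0,0,0],0.6],
  [[0,40,0],[0,0,0],0.6],
  [[0,0,0],[0,0,0],0.6],
  [[0,0,0],[0,0,0],0.6],
  [[0,0,0],[0,0,0],0.6],
])

```text
t: 19.4
tool_pos: [0.4108, -0.2515, 0.3234]
tcp_rot: [0.748, -0.664, 0.0, -0.0]
wrist_force: [0.3, 0.9, -1.1]
finger_gap: 0.0512
```

```bash
python3 - <<'E'
from h import *
from workcell import manip,cams
go(manip.sense(),(0.5085,-0.2405,0.1984),-83.3)
for n in ['side','wrist']:
    d=cams.get_image(n);cv2.imwrite(f'pics/{n}9.png',d['image'][:,:,::-1]);pickle.dump(d,open(f'pics/{n}9.pkl','wb'))
i=cv2.imread('pics/wrist9.png');cv2.imwrite('pics/wrist9z.png',cv2.resize(i[0:235,200:440],None,fx=2.5,fy=2.5,interpolation=cv2.INTER_CUBIC))
i=cv2.imread('pics/side9.png');cv2.imwrite('pics/side9z.png',cv2.resize(i[100:230,330:470],None,fx=4.5,fy=4.5,interpolation=cv2.INTER_CUBIC))
E
```

```text
t 19.4 pos [ 0.4108 -0.2515  0.3234] toolx yaw -83.15 rotvec [-0.08 -0.    0.15] shift now-axes [  0.7 -98.1 125.1] goal-axes [  0.4 -98.3 125. ] F [ 0.31  0.86 -1.14] gap 0.0512
```

View pics/wrist9z.png

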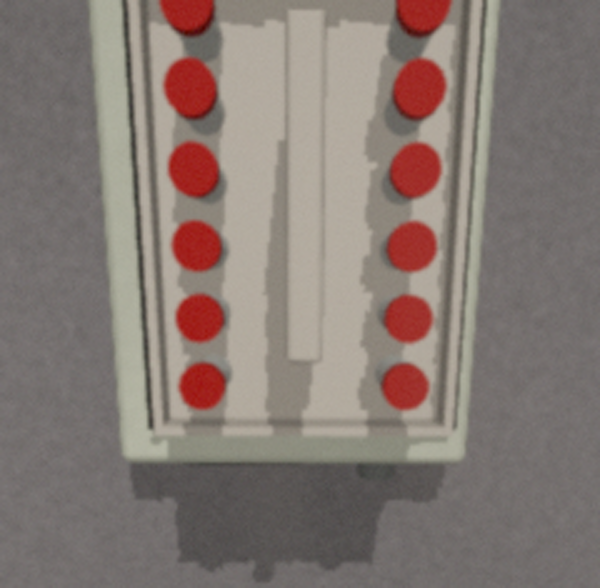

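View pics/side9z.png

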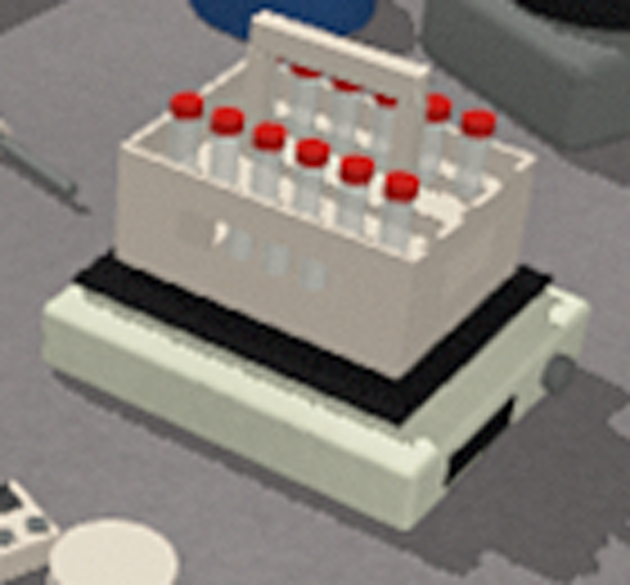

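View pics/side9.png

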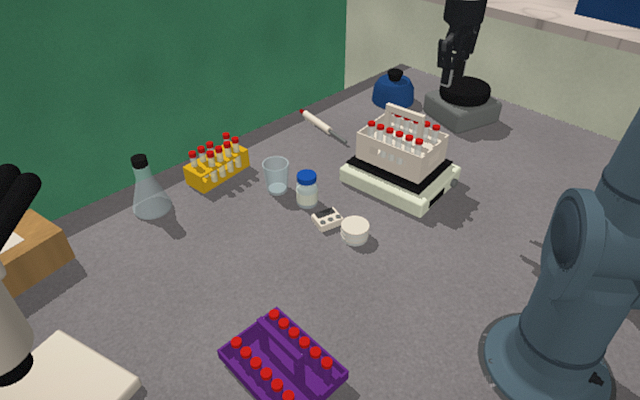

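The tray sits flush on the lower tray (side view pixels about 357–448 by 105–182) with no gap. The bystanders are unmoved and the gripper is clear of the tray.

```bash
python3 -c "
from workcell import job
print(job.sign_off())"
```

```text
the job is handed in; nothing more can be done
None
```

The tray is stacked on the shaker's tray, as far as my checks can show, and I handed the job in at about 19.4 s. The sign-off reports no verdict.

**What I did:** I located the tray and the four sockets with the cameras. I gripped the tray's handle at 70 N, lifted it and carried it level to the shaker. I lowered it in 0.5 to 1 mm steps over the last few millimetres, released it and backed the gripper off about 125 mm up and 100 mm sideways.

**Last checks:**
- **Socket position:** The wrist and top cameras agreed within 0.5 mm. The side camera differed by about 3 mm sideways, so I did not use it for the final target.
- **Insertion:** The lugs went in without touching the post tops and without a search.
- **Seating:** The tray came to a firm stop at 102 mm, the expected seat height. I pressed with about 9 N there, against the 40 N limit.
- **After release:** Force dropped to about zero. The side and wrist views show the tray flush, level and aligned, with no gap.
- **Bystanders:** The side view showed the dishes, jar, beaker, timer and the purple look-alike where they were at the start. I compared them by eye, not by measurement.

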